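# Set the cupboard dehumidifier's dial with a fingertip

### The arm

A 6-joint arm with a two-finger parallel gripper is mounted at the origin on the work surface. World frame = base frame: x ahead of the robot, y to its left, z up, the work surface at z = 0. Lengths are in mm, angles in rad, forces in N, time in s.
With the tool pointing down it reaches from about 425 to 950 mm from the base axis. Payload 3.5 kg.
Tool frame: the origin (TCP) lies between the finger pads; the fingertips stand 17 mm ahead of it and the grasp point (between the pads) lies 2 mm behind it; z points along the fingers, y is the line along which they close (so a half turn about z gives the same grasp; the last joint's range is limited). The gripper opens to 85 mm and grips with 20 to 120 N. Pads are 22 mm wide; open, the fingers measure 114 mm over their backs; the gripper's body (76 mm by 85 mm) begins 54 mm behind the grasp point. The pads swing forward as they close: fully open they stand 13 mm farther back than shut.
Start: joints at [-1.259, 0.286, 1.577, -0, 1.279, -0.15], TCP at [300.773, -604.269, 225.125] pointing down, gripper open.
Joint ranges: [-2.77, 2.77], [-0.9, 2.22], [0.21, 2.48], [-1.53, 4.67], [0.24, 2.81], [-2.84, 2.84]. Speed limits (rad/s): [2.79, 2.79, 3.14, 3.14, 3.14, 3.14].

### API

Orientations are given as a unit quaternion [w, x, y, z].
In Python, from workcell import observe, vision, ctrl, boxes_of, regions_of gives the robot as it stands. The module is installed in compiled form; this text tells all that it offers.
- The arm moves only by the shell command python3 -m pendant 'ROWS' [OPENING] [FORCE]. ROWS is text: rows parted by semicolons, each of 6 numbers parted by spaces: the shift along the tool's x, y, z in m, then the turn, a rotation vector about the tool's x, y, z in degrees. A call has 1 to 5 rows; each row is the pose to reach, as a shift and turn from the pose commanded when the call began, along the tool's axes at that moment; what a row does not reach only later rows make up. A row lasts 1/12 s, in which the tool goes at most 41.7 mm and 7.16 degrees, less where a joint would pass 70% of its speed; a pose out of reach is approached as far as the arm can. A call with a gripper value outside its range is refused whole. OPENING is the finger opening in m, from 0 to 0.0854, set as the call begins (- or left out, the last holds). The fingers move at their own pace and stop on an object; FORCE is the grip in N (left out, the last holds). Time passes only in rows, so rows that repeat a pose let the fingers close. It gives the time, the measured TCP pose, the force, the opening and the grip force at its end, in the units of the state.
- observe(): the state, without advancing time (a new reading comes with each control period).
- vision.read_camera(name): name is "scene" or "top"; returns the picture (384x512x3 uint8, red, green, blue); there is no depth.
- vision.camera_params(name): a dict with "mtx" (3x3 intrinsics, pixels), "pose" (4x4, takes a point from camera to world coordinates). Camera axes: x right, y down, z forward; pixel columns grow to the right and rows downward; lengths in mm; the calibration is good to about 2 mm. A picture is of the moment at which its call begins. camera_params takes no time and is no camera call.
- ctrl.job_done(): hands the job in; it is judged then, once.
Trained networks look in the newest picture that a camera, given by its name, has taken for a name from the list of things; names that differ only in an ending like _2 or _b are one class to them, and where a whole thing is asked for, a point or a joint stands for the part that bears it (a point fixed in the world has none). Each returns a list of dicts, best first, with "p" (0 to 1); they miss things now and then, are a little off and sometimes report something else, mostly with a low value. They report only what shows in the picture. A call takes as long as a camera call.
- boxes_of(camera, thing): "xyz" ([x, y, z] in mm, in the coordinates of the camera as it stood for that picture, good to about 4 mm: the middle of the surface that is visible of it).
- regions_of(camera, thing): "region" (384x512 bool, what is visible of it).
The state is a dict: "time_s": time; "q": joint angles; "qvel": joint speeds; "joint_torque": joint torques, N m; "tool_pos": TCP position; "eef_rot": TCP orientation; "wrist_force": force on the tool from outside, world axes, zero at the start; "ft_torque": the same for the moment, N m; "opening": finger opening in mm; "finger_force": force on a finger pad.
Only numpy, scipy, OpenCV 4.12 (cv2) and the standard library are available. Lean on these libraries where they do the work, as an engineer would, in place of code of your own. Each camera call takes 0.05 s, during which the arm holds its last target. There are 200 camera calls.

### The job

Turn the large knurled dial on top of the white dehumidifier box, by fingertip friction on the dial, until it clicks to rest with its pointer strip at the long index bar on the box; either way round will do. Leave the dehumidifier standing where it is, do not lift or shove it, leave its small dial as it is set, and leave the other things alone. Finish with the hand clear of everything.

Things in the scene. Friction and masses are not known exactly. Their poses are not given: they have to be found in the camera images.
- unit: dehumidifier: white plastic box 170 mm (its x) x 250 mm (its y) x 80 mm tall, about 0.9 kg, standing loose on four rubber feet, louvred front towards its -x (roughly towards the robot). Origin: centre of underside, z up. A large and a small knurled dial stand on its top.
- dial_centre (a point): point on the large dial's turning axis (vertical), at the height of the dial's flat top face (96 mm above the table). The dial is a low black disc 96 mm in diameter standing 16 mm above the box, knurled round its rim and on the outer ring of its top; too wide to be gripped; a finger pressed on its top with 4 to 10 N drags it round. It turns endlessly either way about its axis without rising or sinking.
- pointer (a point): point on the dial's top face, in the single white radial pointer strip (15 to 47 mm from the axis), 40 mm from the axis; turns with the dial.
- index (a point): fixed point over the dial's top face, 40 mm from its axis, in line with the long black index bar (27 mm long, 6 mm wide, just outside the dial's rim, on the box's -x side). The pointer coincides with it when the dial is set. The five other settings have only short ticks (7 mm).
- dial (a joint): angle of the large dial, rad, growing anticlockwise seen from above; 0 (or any whole turn) when the pointer is at the index bar. Six click settings 60 degrees (1.047 rad) apart; starts at one of the five others (now and then balanced half-way between two). A sprung cog resists leaving each click with about 0.06 N m (2 N at 34 mm from the axis); well past half-way, once let go, the dial is pulled into the nearest click.
- small_dial_centre (a point): top centre of the small knurled dial (48 mm diameter, 12 mm tall) on the same box, 125 mm from the large dial's axis towards the box's -y. Leave it as it is set.
- small_dial (a joint): angle of the small dial, rad; stiff, no clicks. Leave it as it is set.
- drain_cover: red silicone drain cover, round, 110 mm across, 24 mm tall with a centre stub; lies beside the dehumidifier. Origin: centre of underside. Leave alone.
- mop_clamp: aluminium mop clamp head, 34 x 110 mm, 34 mm tall; lies in front of the dehumidifier. Origin: centre of underside. Leave alone.
- soap_bottle: soap bottle, 68 mm diameter, 190 mm tall, standing on the far right. Origin: centre of underside. Leave alone.
- polish_tin: steel tin, 72 mm diameter, 90 mm tall, standing behind the dehumidifier. Origin: centre of underside. Leave alone.
- rinse_mug: steel mug, 80 mm diameter, 90 mm tall, standing on the near left. Origin: centre of underside. Leave alone.
- soap_rack: steel wire soap rack, 74 x 104 mm, 24 mm tall, in the top crate. Origin: centre of underside. Leave alone.
- bottle_brush: bamboo bottle brush, 240 mm long, in the top crate. Origin: under its middle. Leave alone.

How it is judged:
By the outcome, as a careful person would: the job done as asked, in the order asked, and still so for the second after the job is handed in, with the robot touching nothing.
It also fails if it takes over 72 s, if anything falls off the work surface, if the arm or the gripper's body presses on something with over 40 N, if the wrist force passes 120 N, or if a joint passes its speed limit or range.

## Working session

There is one attempt and no reset: what is moved stays moved. The work goes in short steps, Python scripts to look and compute and a shell command to move; the robot and the scene stay as the last step left them, time stands still between calls to the robot, and variables do not carry over. Pictures are saved under pics/ and viewed, at most 10 in all, crops included, and the job is handed in when it is done.

```bash
mkdir -p pics
cat > h.py <<'E'
import numpy as np, cv2
from workcell import observe, vision, ctrl, boxes_of, regions_of
def world(cam,p):
    T=np.array(vision.camera_params(cam)["pose"]);return (T@np.r_[p,1])[:3]
def onplane(cam,u,v,z):
    P=vision.camera_params(cam);T=np.array(P["pose"]);d=T[:3,:3]@np.linalg.inv(P["mtx"])@[u,v,1];o=T[:3,3]
    return o+d*(z-o[2])/d[2]
def pix(cam,X):
    P=vision.camera_params(cam);c=np.linalg.inv(P["pose"])@np.r_[X,1];q=np.array(P["mtx"])@c[:3];return q[:2]/q[2]
E
python3 - <<'E'
from h import *
for c in("scene","top"):
    im=vision.read_camera(c);cv2.imwrite(f"pics/{c}0.png",cv2.resize(im[:,:,::-1],(800,600),interpolation=cv2.INTER_CUBIC))
    for t in("dial_centre","pointer","index","small_dial_centre","unit","polish_tin","soap_bottle","rinse_mug"):
        print(c,t,[(np.round(world(c,b["xyz"])),round(b["p"],2)) for b in boxes_of(c,t)[:2]])
s=observe();print(s["tool_pos"],s["eef_rot"],s["wrist_force"],s["time_s"])
E
```

```text
scene dial_centre [(array([567., -77.,  76.]), 0.71), (array([406., 500.,  57.]), 0.27)]
scene pointer [(array([532.,  14.,  96.]), 0.59)]
scene index [(array([569., -73.,  80.]), 0.61)]
scene small_dial_centre [(array([566., -79.,  75.]), 0.98), (array([789.,  23.,  64.]), 0.42)]
scene unit [(array([488., 216.,   5.]), 0.71), (array([569., -74.,  74.]), 0.58)]
scene polish_tin [(array([787.,  24.,  63.]), 0.61)]
scene soap_bottle [(array([ 753., -298.,   96.]), 0.98)]
scene rinse_mug [(array([436., -86.,  21.]), 0.56)]
top dial_centre [(array([537., -21.,  82.]), 0.83)]
top pointer [(array([524.,  30.,  90.]), 0.85)]
top index [(array([527.,  27.,  99.]), 0.73), (array([535., -16.,  78.]), 0.56)]
top small_dial_centre [(array([535., -21.,  79.]), 0.92)]
top unit [(array([ 729., -270.,  131.]), 0.71), (array([538., -22.,  81.]), 0.6)]
top polish_tin [(array([770.,  47.,  89.]), 0.55)]
top soap_bottle [(array([ 729., -271.,  129.]), 0.68)]
top rinse_mug [(array([401., 543.,  38.]), 0.85)]
[ 300.76351037 -604.2648207   225.1194206 ] [-1.27844795e-05  9.73461325e-01  2.28851585e-01  3.54704882e-07] [-0.96173855 -0.51181126  0.22703065] 0.9
```

View pics/top0.png

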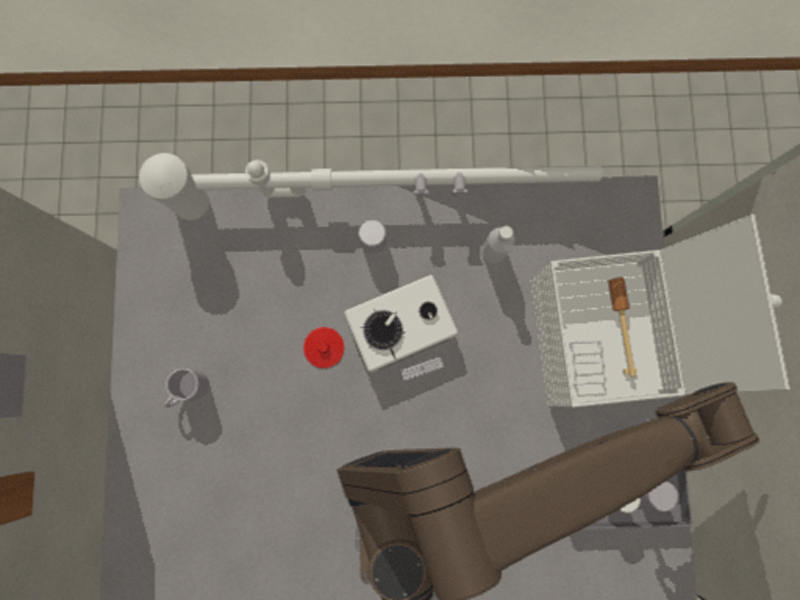

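View pics/scene0.png

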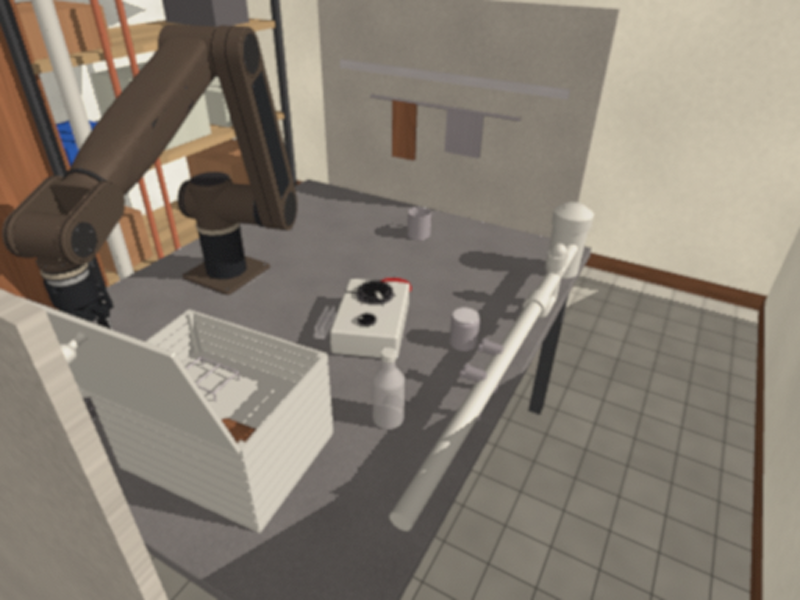

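The top view shows the large dial at about (383,329), with its pointer towards the upper right. The index bar is at about (393,353) and the small dial at (429,311). I'll zoom in to measure.

```bash
cat > look.py <<'E'
import sys
from h import *
im=vision.read_camera("top");c=im[165:255,205:315]
cv2.imwrite(sys.argv[1],cv2.resize(c[:,:,::-1],(770,630),interpolation=cv2.INTER_CUBIC)[:600])
E
python3 look.py pics/crop1.png
python3 - <<'E'
from h import *
for c in [(383,329),(393,320),(393,353),(429,311)]: print(c,np.round(onplane("top",(c[0]+.5)/1.5625-.5,(c[1]+.5)/1.5625-.5,96)))
E
```

```text
(383, 329) [523.  24.  96.]
(393, 320) [545.  -2.  96.]
(393, 353) [462.  -0.  96.]
(429, 311) [566. -94.  96.]
```

View pics/crop1.png

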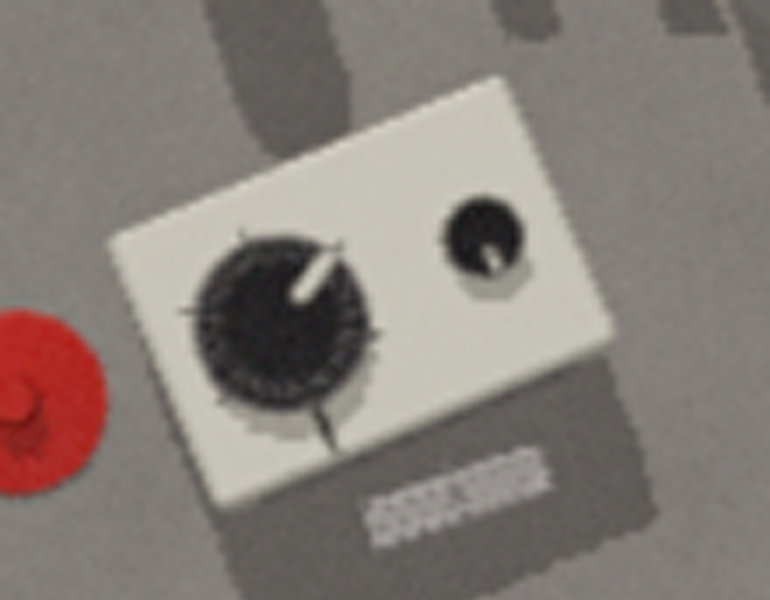

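The crop shows the large dial's centre at (281,323) and the pointer tip at (335,250). The index bar ends at (333,447), and the small dial's centre is at (484,236). The pointer is therefore about 120° anticlockwise of the index, so I'll turn it clockwise 120° with both open fingertips pressed on the outer ring, spinning the tool on the dial's axis. That puts no net shove on the box.

```bash
cat > m.py <<'E'
from h import *
f=lambda u,v,z:onplane("top",(u+.5)/7-.5+205,(v+.5)/7-.5+165,z)
def ell(x0,y0,z,r):pass
c=f(281,323,96);p=f(335,250,96);i=f(333,447,80);s=f(484,236,92)
yaw=lambda a:np.degrees(np.arctan2(a[1],a[0]))
print(c,s,np.linalg.norm((c-s)[:2]),"ptr",yaw(p-c),"idx",yaw(i-c),"unit yaw from smalldial",yaw(c-s)-90)
from scipy.spatial.transform import Rotation as R
o=observe();q=o["eef_rot"];r=R.from_quat([*q[1:],q[0]])
print("shift tool",r.inv().apply(c-o["tool_pos"]),o["q"])
E
python3 m.py; python3 -m pendant '0 0 -0.04 0 0 0;0 0 -0.08 0 0 0;0 0 -0.12 0 0 0;0 0 -0.16 0 0 0;0 0 -0.2 0 0 0'
```

```text
[521.89840247  24.47148265  96.        ] [569.24883016 -91.30649248  92.        ] 125.08638026023574 ptr -37.510047093206644 idx -158.25048588355932 unit yaw from smalldial 22.243389661124212
shift tool [ 478.11595561 -464.3561122   129.13837322] [-1.25900683e+00  2.86275126e-01  1.57668786e+00  3.03565584e-06
  1.27860922e+00 -1.50025825e-01]
time_s: 1.37
tool_pos: [300.7, -603.9, 427.3]
eef_rot: [0.0, 0.973, 0.229, 0.0]
wrist_force: [0.2, -1.5, -0.5]
opening: 85.5
finger_force: 0.0
```

```bash
python3 -m pendant '0.028 -0.027 0 0 0 0;0.056 -0.054 0 0 0 0;0.084 -0.081 0 0 0 0;0.112 -0.108 0 0 0 0;0.140 -0.136 0 0 0 0' 0.056 >/dev/null
python3 -m pendant '0.028 -0.027 0 0 0 0;0.056 -0.054 0 0 0 0;0.084 -0.081 0 0 0 0;0.112 -0.108 0 0 0 0;0.140 -0.136 0 0 0 0'
python3 -m pendant '0.028 -0.027 0 0 0 0;0.056 -0.054 0 0 0 0;0.084 -0.081 0 0 0 0;0.112 -0.108 0 0 0 0;0.140 -0.136 0 0 0 0'
python3 -m pendant '0.020 -0.020 0 0 0 0;0.040 -0.040 0 0 0 0;0.058 -0.056 0 0 0 0;0.058 -0.056 0 0 0 0'
python3 -m pendant '0 0 0.04 0 0 -7;0 0 0.08 0 0 -14;0 0 0.12 0 0 -21;0 0 0.14 0 0 -28;0 0 0.15 0 0 -35'
python3 -m pendant '0 0 0.01 0 0 -7;0 0 0.02 0 0 -14;0 0 0.03 0 0 -21;0 0 0.04 0 0 -28;0 0 0.05 0 0 -35'
python3 -m pendant '0 0 0.01 0 0 -7;0 0 0.02 0 0 -14;0 0 0.03 0 0 -21;0 0 0.04 0 0 -28;0 0 0.05 0 0 -35'
python3 m.py
```

```text
time_s: 2.2
tool_pos: [430.4, -234.2, 425.4]
eef_rot: [0.0, 0.974, 0.229, 0.0]
wrist_force: [0.5, -0.1, -0.7]
opening: 55.9
finger_force: 0.0
time_s: 2.62
tool_pos: [495.2, -50.0, 425.5]
eef_rot: [0.0, 0.973, 0.229, 0.0]
wrist_force: [1.2, -0.4, 0.2]
opening: 55.9
finger_force: 0.0
time_s: 2.95
tool_pos: [522.5, 27.6, 425.0]
eef_rot: [-0.001, 0.973, 0.231, 0.0]
wrist_force: [-0.1, 0.2, 0.6]
opening: 56.1
finger_force: 0.0
time_s: 3.37
tool_pos: [519.5, 23.7, 270.1]
eef_rot: [-0.002, 0.858, 0.513, -0.003]
wrist_force: [-0.0, 0.3, 0.3]
opening: 56.1
finger_force: 0.0
time_s: 3.78
tool_pos: [521.8, 23.3, 224.8]
eef_rot: [0.0, 0.664, 0.748, -0.0]
wrist_force: [0.5, -0.1, -0.2]
opening: 56.0
finger_force: 0.0
time_s: 4.2
tool_pos: [521.9, 23.3, 174.9]
eef_rot: [0.0, 0.409, 0.913, -0.0]
wrist_force: [-0.3, 0.6, 0.4]
opening: 56.2
finger_force: 0.0
[521.89840247  24.47148265  96.        ] [569.24883016 -91.30649248  92.        ] 125.08638026023574 ptr -37.510047093206644 idx -158.25048588355932 unit yaw from smalldial 22.243389661124212
shift tool [ 0.87476216  0.79932899 78.85936088] [-1.49538681e-01 -3.42618060e-03  1.99555495e+00 -3.99305721e-04
  1.14915799e+00 -8.78473583e-01]
```

```bash
python3 -m pendant '0.001 0.001 0.02 0 0 0;0.001 0.001 0.04 0 0 0;0.001 0.001 0.053 0 0 0;0.001 0.001 0.056 0 0 0'|grep -E "pos|wrist"
python3 -m pendant '0 0 0.001 0 0 0;0 0 0.002 0 0 0;0 0 0.002 0 0 0'|grep -E "pos|wrist"
python3 -m pendant '0 0 0.001 0 0 0;0 0 0.002 0 0 0;0 0 0.002 0 0 0'|grep -E "pos|wrist"
```

```text
tool_pos: [520.0, 25.1, 116.4]
wrist_force: [-0.3, -0.4, 0.1]
tool_pos: [522.9, 25.1, 118.3]
wrist_force: [-0.4, -0.1, -0.9]
tool_pos: [522.3, 25.5, 115.6]
wrist_force: [-1.0, 0.6, -0.1]
```

```bash
for i in 1; do python3 -m pendant '0 0 0.001 0 0 0;0 0 0.002 0 0 0;0 0 0.002 0 0 0'|grep -E "pos|wrist"; done
python3 -m pendant '0 0 0.001 0 0 0;0 0 0.002 0 0 0;0 0 0.002 0 0 0'|grep -E "pos|wrist"
python3 -m pendant '0 0 0.001 0 0 0;0 0 0.001 0 0 0;0 0 0.001 0 0 0'|grep -E "pos|wrist"
```

```text
tool_pos: [521.9, 25.6, 112.9]
wrist_force: [0.2, 0.2, 0.0]
tool_pos: [521.9, 25.5, 110.8]
wrist_force: [-0.4, -0.3, 0.7]
tool_pos: [522.0, 25.5, 110.1]
wrist_force: [0.1, 0.2, 0.6]
```

```bash
python3 -m pendant '0 0 0.001 0 0 0;0 0 0.001 0 0 0;0 0 0.001 0 0 0'|grep -E "pos|wrist"
python3 -m pendant '0 0 0.001 0 0 0;0 0 0.001 0 0 0;0 0 0.001 0 0 0'|grep -E "pos|wrist"
```

```text
tool_pos: [522.0, 25.5, 109.1]
wrist_force: [-0.5, -0.6, -0.5]
tool_pos: [522.0, 25.5, 108.0]
wrist_force: [-0.3, -0.4, -0.7]
```

```bash
python3 -m pendant '0 0 0.001 0 0 0;0 0 0.001 0 0 0;0 0 0.001 0 0 0'|grep -E "pos|wrist"
python3 -m pendant '0 0 0.0005 0 0 0;0 0 0.001 0 0 0;0 0 0.001 0 0 0'|grep -E "pos|wrist"
```

```text
tool_pos: [522.0, 25.5, 107.0]
wrist_force: [0.3, -0.2, 0.6]
tool_pos: [522.0, 25.5, 106.0]
wrist_force: [0.4, -0.3, -0.7]
```

```bash
python3 -m pendant '0 0 0.0005 0 0 0;0 0 0.001 0 0 0;0 0 0.001 0 0 0'|grep -E "pos|wrist"
python3 -m pendant '0 0 0.0005 0 0 0;0 0 0.001 0 0 0;0 0 0.001 0 0 0'|grep -E "pos|wrist"
```

```text
tool_pos: [522.0, 25.5, 105.0]
wrist_force: [-0.4, 0.1, -0.2]
tool_pos: [522.0, 25.5, 104.0]
wrist_force: [-0.8, -0.9, -0.6]
```

```bash
python3 -m pendant '0 0 0.0005 0 0 0;0 0 0.001 0 0 0;0 0 0.001 0 0 0'|grep -E "pos|wrist"
python3 -m pendant '0 0 0.0005 0 0 0;0 0 0.001 0 0 0;0 0 0.001 0 0 0'|grep -E "pos|wrist"
```

```text
tool_pos: [522.0, 25.5, 103.0]
wrist_force: [0.4, -0.2, 0.7]
tool_pos: [522.0, 25.5, 102.0]
wrist_force: [0.6, -0.1, -0.3]
```

```bash
python3 -m pendant '0 0 0.0005 0 0 0;0 0 0.001 0 0 0;0 0 0.001 0 0 0'|grep -E "pos|wrist"
python3 - <<'E'
from h import *
im=vision.read_camera("scene");cv2.imwrite("pics/s2.png",cv2.resize(im[150:250,190:290,::-1],(600,600),interpolation=cv2.INTER_CUBIC))
E
```

```text
tool_pos: [522.0, 25.5, 101.0]
wrist_force: [0.3, 0.0, 0.3]
```

View pics/s2.png

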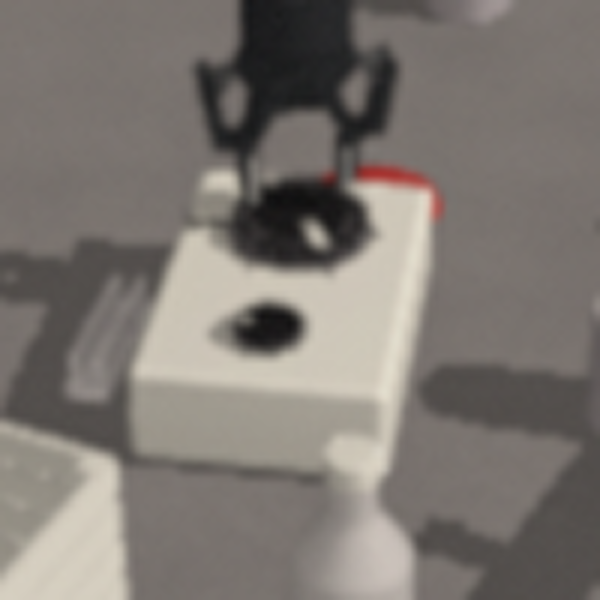

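The scene crop shows both fingertips just over the dial, around (250,195) and (345,180). The dial centre is at about (305,222). I'll check that against the projection and keep lowering.

```bash
python3 - <<'E'
from h import *
for X in [(522,25,96),(522,25,110),(522,25,120),(569,-91,92)]: print(X,(pix("scene",X)-[190,150])*6)
from scipy.spatial.transform import Rotation as R
q=observe()["eef_rot"];y=R.from_quat([*q[1:],q[0]]).apply([0,1,0])
for s in(-1,1): print([(pix("scene",np.array([522,25,z])+35*s*y)-[190,150])*6 for z in (96,106)])
E
python3 -m pendant '0 0 0.0005 0 0 0;0 0 0.001 0 0 0;0 0 0.001 0 0 0'|grep -E "pos|wrist"
python3 -m pendant '0 0 0.0005 0 0 0;0 0 0.001 0 0 0;0 0 0.001 0 0 0'|grep -E "pos|wrist"
```

```text
(522, 25, 96) [295.05412092 207.17058678]
(522, 25, 110) [294.85711978 190.23867296]
(522, 25, 120) [294.71510397 178.0326557 ]
(569, -91, 92) [264.33994783 316.61525669]
[array([245.34329949, 212.43204484]), array([245.0109363 , 200.32437433])]
[array([344.34029927, 201.95407349]), array([344.38839853, 189.91025744])]
tool_pos: [522.0, 25.5, 100.0]
wrist_force: [-0.4, -0.2, -0.3]
tool_pos: [521.9, 25.5, 99.0]
wrist_force: [0.8, -0.1, -0.0]
```

```bash
python3 -m pendant '0 0 0.0005 0 0 0;0 0 0.001 0 0 0;0 0 0.001 0 0 0'|grep -E "pos|wrist"
python3 -m pendant '0 0 0.0005 0 0 0;0 0 0.001 0 0 0;0 0 0.001 0 0 0'|grep -E "pos|wrist"
python3 - <<'E'
from h import *
im=vision.read_camera("scene");cv2.imwrite("pics/s3.png",cv2.resize(im[165:205,215:265,::-1],(750,600),interpolation=cv2.INTER_CUBIC))
E
```

```text
tool_pos: [522.0, 25.5, 98.0]
wrist_force: [0.2, -0.3, -0.1]
tool_pos: [522.0, 25.5, 97.0]
wrist_force: [-0.3, -0.2, -0.0]
```

View pics/s3.png

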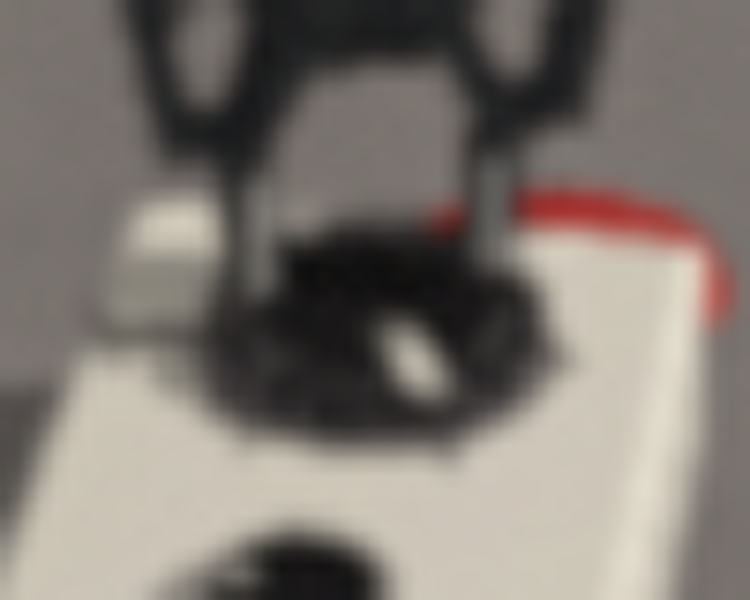

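The close crop shows both tips over the dial, at about (255,300) and (490,270). They are still a few mm above the top face, so I'll keep lowering.

```bash
python3 -m pendant '0 0 0.0005 0 0 0;0 0 0.001 0 0 0;0 0 0.001 0 0 0'|grep -E "pos|wrist"
python3 -m pendant '0 0 0.0005 0 0 0;0 0 0.001 0 0 0;0 0 0.001 0 0 0'|grep -E "pos|wrist"
```

```text
tool_pos: [522.0, 25.5, 96.0]
wrist_force: [0.4, 0.1, 0.9]
tool_pos: [522.0, 25.5, 95.0]
wrist_force: [0.2, 0.4, -0.6]
```

```bash
python3 -m pendant '0 0 0.0005 0 0 0;0 0 0.001 0 0 0;0 0 0.001 0 0 0'|grep -E "pos|wrist"
```

```text
tool_pos: [522.0, 25.5, 94.0]
wrist_force: [-0.1, 0.5, -0.3]
```

```bash
python3 -m pendant '0 0 0.0005 0 0 0;0 0 0.0005 0 0 0;0 0 0.001 0 0 0;0 0 0.001 0 0 0'|grep -E "pos|wrist|opening|finger"
python3 - <<'E'
from h import *
im=vision.read_camera("top");cv2.imwrite("pics/t4.png",cv2.resize(im[165:255,205:315,::-1],(733,600),interpolation=cv2.INTER_CUBIC))
im=vision.read_camera("scene");cv2.imwrite("pics/s4.png",cv2.resize(im[165:205,215:265,::-1],(750,600),interpolation=cv2.INTER_CUBIC))
E
```

```text
tool_pos: [522.0, 25.5, 93.1]
wrist_force: [-0.7, 0.5, 0.2]
opening: 56.3
finger_force: 0.0
```

View pics/s4.png

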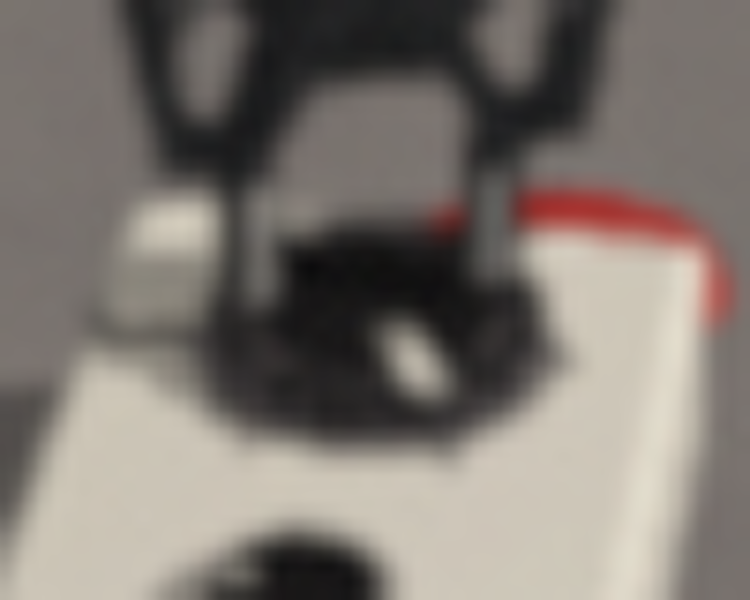

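The tips' midpoint is at about (372,297). The top-face centre, after allowing for the rim, is near (372,303), so the hand is well centred and contact is only 1–3 mm below.

```bash
python3 -m pendant '0 0 0.0005 0 0 0;0 0 0.0005 0 0 0;0 0 0.001 0 0 0;0 0 0.001 0 0 0'|grep -E "pos|wrist"
python3 -m pendant '0 0 0.0005 0 0 0;0 0 0.0005 0 0 0;0 0 0.001 0 0 0;0 0 0.001 0 0 0'|grep -E "pos|wrist"
```

```text
tool_pos: [522.0, 25.5, 92.0]
wrist_force: [-0.0, 0.5, 0.4]
tool_pos: [522.0, 25.5, 91.0]
wrist_force: [-0.3, -0.3, -0.4]
```

```bash
python3 -m pendant '0 0 0.0005 0 0 0;0 0 0.0005 0 0 0;0 0 0.001 0 0 0;0 0 0.001 0 0 0'|grep -E "pos|wrist"
```

```text
tool_pos: [522.0, 25.5, 90.0]
wrist_force: [0.5, -0.1, 0.0]
```

```bash
python3 -m pendant '0 0 0.0005 0 0 0;0 0 0.0005 0 0 0;0 0 0.001 0 0 0;0 0 0.001 0 0 0'|grep -E "pos|wrist"
python3 -m pendant '0 0 0.0005 0 0 0;0 0 0.0005 0 0 0'|grep -E "pos|wrist"
python3 -m pendant '0 0 0.0005 0 0 0;0 0 0.0005 0 0 0'|grep -E "pos|wrist"
```

```text
tool_pos: [522.0, 25.5, 89.0]
wrist_force: [0.1, 0.4, 0.1]
tool_pos: [522.0, 25.5, 88.5]
wrist_force: [-0.6, -0.1, -0.2]
tool_pos: [522.0, 25.5, 88.0]
wrist_force: [0.8, -0.7, 0.5]
```

View pics/t4.png

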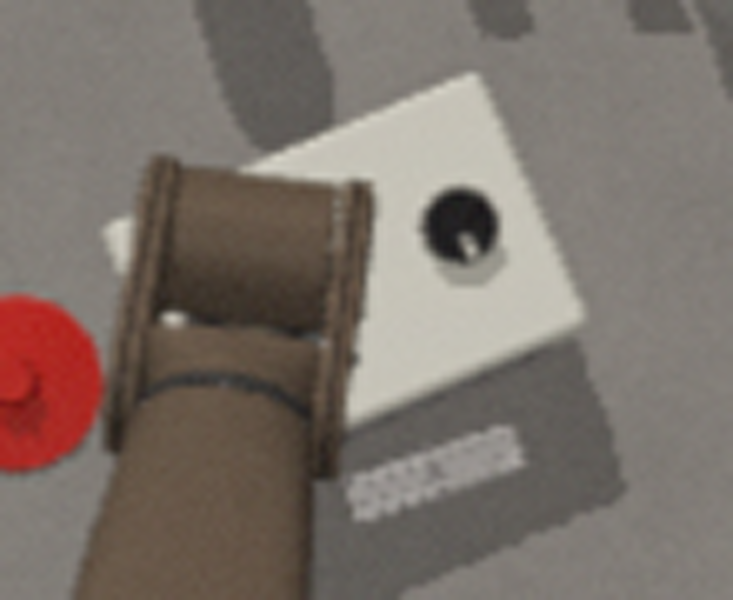

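The arm hides the dial from the top camera, and nothing else has moved. I'll continue lowering.

```bash
python3 -m pendant '0 0 0.0005 0 0 0;0 0 0.0005 0 0 0;0 0 0.001 0 0 0;0 0 0.001 0 0 0'|grep -E "pos|wrist"
python3 -m pendant '0 0 0.0005 0 0 0;0 0 0.0005 0 0 0;0 0 0.001 0 0 0;0 0 0.001 0 0 0'|grep -E "pos|wrist"
python3 - <<'E'
from h import *
im=vision.read_camera("scene");cv2.imwrite("pics/s5.png",cv2.resize(im[165:205,215:265,::-1],(750,600),interpolation=cv2.INTER_CUBIC))
E
```

```text
tool_pos: [522.0, 25.5, 87.0]
wrist_force: [0.6, 0.9, -0.2]
tool_pos: [522.0, 25.5, 86.0]
wrist_force: [0.1, 0.5, 0.3]
```

View pics/s5.png

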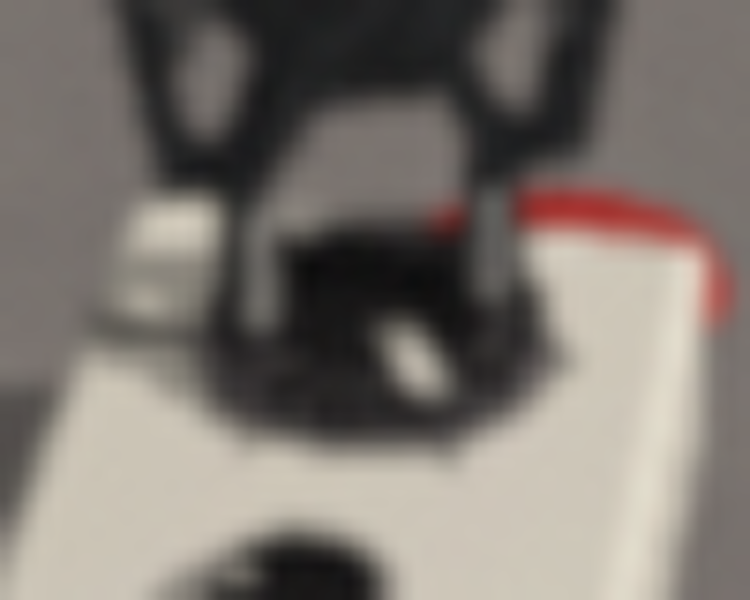

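Tips are now at about (260,332) and (490,302), over the dial face. There's still no force, so I'll keep going.

```bash
python3 -m pendant '0 0 0.0005 0 0 0;0 0 0.0005 0 0 0;0 0 0.001 0 0 0;0 0 0.001 0 0 0'|grep -E "pos|wrist"
python3 -m pendant '0 0 0.0005 0 0 0;0 0 0.0005 0 0 0;0 0 0.001 0 0 0;0 0 0.001 0 0 0'|grep -E "pos|wrist"
```

```text
tool_pos: [522.2, 25.5, 85.6]
wrist_force: [-2.2, 0.3, 3.7]
tool_pos: [522.2, 25.5, 85.5]
wrist_force: [-4.1, 0.6, 8.3]
```

```bash
python3 -m pendant '0 0 0.0005 0 0 0;0 0 0.0005 0 0 0;0 0 0.001 0 0 0;0 0 0.001 0 0 0'|grep -E "pos|wrist"
python3 - <<'E'
from h import *
o=observe();print(o["joint_torque"],o["wrist_force"],o["ft_torque"],o["finger_force"],o["time_s"])
E
```

```text
tool_pos: [522.3, 25.5, 85.5]
wrist_force: [-7.3, -0.1, 13.8]
[-3.70276691e-01 -2.35719967e+01 -2.24842465e+01  7.54219852e-02
 -1.53872956e+00  3.28705784e-03] [-7.25673775 -0.06668724 13.75738384] [0.12318206 1.02949238 0.02259348] 6.75761476297339 13.7
```

Contact came at z = 85.6, with about 5 N more per mm of commanded descent. I'll back off 1 mm and start turning clockwise (+z tool).

```bash
python3 -m pendant '0 0 -0.0005 0 0 0;0 0 -0.001 0 0 0;0 0 -0.001 0 0 0'|grep -E "pos|wrist"
python3 -m pendant '0 0 0 0 0 3;0 0 0 0 0 6;0 0 0 0 0 9;0 0 0 0 0 12;0 0 0 0 0 15'|grep -E "pos|wrist|rot"
python3 - <<'E'
from h import *
print(observe()["ft_torque"])
im=vision.read_camera("scene");cv2.imwrite("pics/s6.png",cv2.resize(im[165:205,215:265,::-1],(750,600),interpolation=cv2.INTER_CUBIC))
E
```

```text
tool_pos: [522.2, 25.5, 85.5]
wrist_force: [-4.4, -0.3, 9.1]
tool_pos: [522.4, 25.9, 85.6]
eef_rot: [-0.0, 0.528, 0.85, 0.0]
wrist_force: [-3.3, 1.4, 8.2]
[0.32295395 0.56268176 0.06520171]
```

```bash
python3 -m pendant '0 0 0 0 0 3;0 0 0 0 0 6;0 0 0 0 0 9;0 0 0 0 0 12;0 0 0 0 0 15'|grep -E "pos|wrist|rot"
python3 -m pendant '0 0 0 0 0 3;0 0 0 0 0 6;0 0 0 0 0 9;0 0 0 0 0 12;0 0 0 0 0 15'|grep -E "pos|wrist|rot"
cat > ptr.py <<'E'
from h import *
im=vision.read_camera("scene")
# rectify dial top plane: world -> grid 1mm
X=[(pix("scene",(522+dx,25+dy,96))) for dx,dy in((-60,-60),(60,-60),(60,60),(-60,60))]
H=cv2.getPerspectiveTransform(np.float32(X),np.float32([(0,0),(480,0),(480,480),(0,480)]))
w=cv2.warpPerspective(im,H,(480,480),flags=cv2.INTER_CUBIC)
cv2.imwrite("pics/rect_%.1f.png"%observe()["time_s"],w[::-1,:,::-1])
for b in regions_of("scene","pointer")[:1]:
    v,u=np.nonzero(b["region"]);a=np.array([onplane("scene",x,y,96)[:2] for x,y in zip(u,v)]);print(len(u),a.mean(0))
g=w.mean(2);yy,xx=np.mgrid[:480,:480]/4.-60;m=(np.hypot(xx,yy)<38)&(g>120)
print("bright",m.sum(),xx[m].mean(),yy[m].mean(),"yaw",np.degrees(np.arctan2(yy[m].mean(),xx[m].mean())))
E
python3 ptr.py
```

```text
tool_pos: [522.6, 26.3, 85.6]
eef_rot: [-0.0, 0.634, 0.773, 0.001]
wrist_force: [-1.5, 3.1, 8.0]
tool_pos: [522.9, 26.5, 85.6]
eef_rot: [-0.0, 0.73, 0.684, 0.001]
wrist_force: [-1.2, 3.7, 7.4]
217 [534.39397854   5.15906485]
bright 3201 5.080521711965011 -28.794126835363947 yaw -79.99355394605038
```

The dial follows the hand: the pointer has gone from -37.5° to about -80°. I'll continue towards -158°.

```bash
python3 -m pendant '0 0 0 0 0 3;0 0 0 0 0 6;0 0 0 0 0 9;0 0 0 0 0 12;0 0 0 0 0 15'|grep -E "wrist"
python3 -m pendant '0 0 0 0 0 3;0 0 0 0 0 6;0 0 0 0 0 9;0 0 0 0 0 12;0 0 0 0 0 15'|grep -E "wrist"
python3 -m pendant '0 0 0 0 0 3;0 0 0 0 0 6;0 0 0 0 0 9;0 0 0 0 0 12;0 0 0 0 0 15'|grep -E "wrist"
python3 -m pendant '0 0 0 0 0 3;0 0 0 0 0 6;0 0 0 0 0 9;0 0 0 0 0 12;0 0 0 0 0 15'|grep -E "pos|wrist"
python3 ptr.py
```

```text
wrist_force: [-0.6, 2.5, 6.1]
wrist_force: [-0.4, 1.8, 5.4]
wrist_force: [0.7, 2.1, 5.5]
tool_pos: [523.7, 26.1, 85.6]
wrist_force: [1.1, 2.9, 4.3]
191 [536.00644964   4.53880183]
bright 1593 -24.118801004394225 -22.25408035153798 yaw -137.30270559804256
```

```bash
python3 -m pendant '0 0 0.0005 0 0 3;0 0 0.0005 0 0 6;0 0 0.0005 0 0 9;0 0 0.0005 0 0 12;0 0 0.0005 0 0 14'|grep -E "pos|wrist"
python3 ptr.py
python3 -m pendant '0 0 -0.003 0 0 0;0 0 -0.02 0 0 0;0 0 -0.06 0 0 0;0 0 -0.1 0 0 0;0 0 -0.14 0 0 0'|grep -E "pos|wrist"
python3 -m pendant '0 0 -0.04 0 0 0;0 0 -0.08 0 0 0;0 0 -0.12 0 0 0;0 0 -0.16 0 0 0;0 0 -0.16 0 0 0'|grep -E "pos|wrist"
python3 ptr.py
```

```text
tool_pos: [524.0, 26.1, 85.6]
wrist_force: [0.9, 3.1, 7.3]
216 [543.32452571   9.03202985]
bright 1513 -27.91275611368143 -15.40846001321877 yaw -151.10032911250963
tool_pos: [520.9, 25.4, 223.8]
wrist_force: [1.0, -0.5, -0.3]
tool_pos: [524.4, 25.0, 393.7]
wrist_force: [-0.7, -0.3, 0.9]
263 [531.68087025  11.52891671]
bright 1014 -31.418145956607496 -13.426775147928995 yaw -156.8602035441867
```

```bash
python3 -m pendant '0 0.04 0 0 0 0;0 0.08 0 0 0 0;0 0.12 0 0 0 0;0 0.16 0 0 0 0;0 0.20 0 0 0 0'|grep -E "pos"
python3 -m pendant '0 0.04 0 0 0 0;0 0.08 0 0 0 0;0 0.1 0 0 0 0;0 0.1 0 0 0 0;0 0.1 0 0 0 0'|grep -E "pos|wrist"
python3 look.py pics/crop7.png
```

```text
tool_pos: [564.5, -171.3, 380.3]
tool_pos: [586.0, -268.2, 379.7]
wrist_force: [0.1, 1.0, 0.1]
```

View pics/crop7.png

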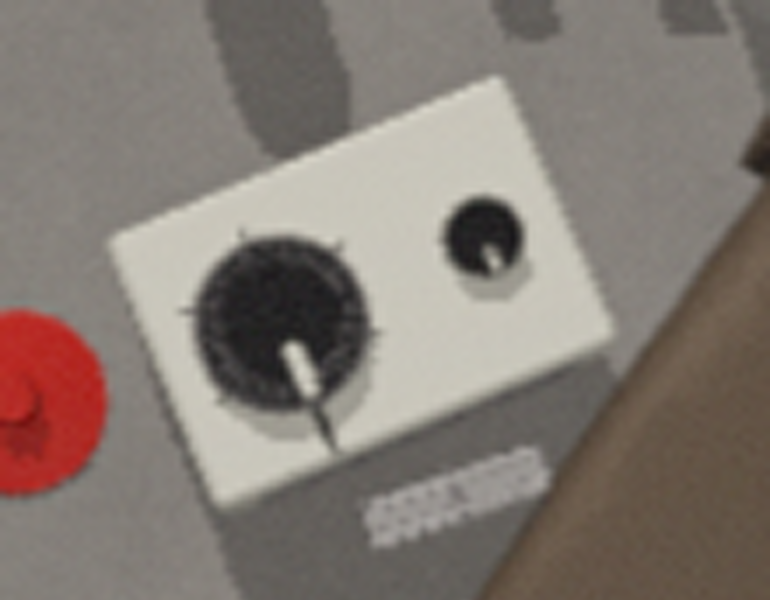

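The pointer strip, from (293,348) to (315,395), lines up with the index bar at (318,405) to (333,447). The box and small dial are as they were, and the hand is clear.

```bash
python3 -c "
from h import *
print(observe()['time_s'],ctrl.job_done())"
```

```text
the job is handed in; nothing more can be done
19.45 None
```

I turned the large dial 120° clockwise and its pointer strip now lines up with the long index bar. The last top-camera picture shows the box and small dial where they were and the hand clear. The job was handed in at 19.5 s.

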